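# Shut and level the parcel-scale cabinet

### The arm

A 7-joint arm with a two-finger parallel gripper is mounted at the origin on the work surface. World frame = base frame: x ahead of the robot, y to its left, z up, the work surface at z = 0. Lengths are in m, angles in rad, forces in N, time in s.
With the tool pointing down it reaches from about 0.425 to 0.875 m from the base axis. Payload 4.7 kg.
Tool frame: the origin (TCP) lies midway between the tips of the shut fingers; the grasp point (between the pads) lies 19 mm behind it; y points along the fingers, z is the direction in which the jaws open and shut, and the axes are right-handed (so a half turn about y gives the same grasp; the last joint's range is limited). The gripper opens to 87 mm and grips with 3 to 60 N. Pads are 19 mm wide; open, the fingers measure 117 mm over their backs; the gripper's body (75 mm by 190 mm) begins 51 mm behind the grasp point.
Start: joints at [1.331, 0.321, -0.07, 1.45, 0.023, 1.371, -0.057], TCP at [0.163, -0.629, 0.223] pointing down, gripper open.
Joint ranges: [-2.86, 2.86], [-0.3, 2.09], [-1.38, 1.24], [0.06, 2.45], [-1.56, 4.7], [0.09, 2.05], [-2.69, 2.69]. Speed limits (rad/s): [2.57, 2.57, 3.14, 3.14, 3.14, 3.14, 3.14].

### API

Orientations are given as a rotation vector (axis times angle).
In Python, from bench import ctrl gives the robot as it stands.
- The arm moves only by the tool play_rows, never from a script. Its arguments are lists of equal length, an entry for each row: "translation": the shift along the tool's x, y, z in mm, a list of three; "turn": the turn, a rotation vector about the tool's x, y, z in rad, a list of three; "fingers": the opening, from -1 (shut) to 1 (fully open), so that 0 is half open. In form: {"translation": [[dx, dy, dz], ...], "turn": [[wx, wy, wz], ...], "fingers": [fingers, ...]}. A call has exactly 10 rows; each row shifts and turns the commanded pose from where the row before left it, along the tool's axes as they then stand; what a row does not reach is not made up. A row lasts 1/12 s, in which the tool goes at most 41.7 mm and 7.16 degrees, less where a joint would pass 70% of its speed; a pose out of reach is approached as far as the arm can. A call with a gripper value outside its range is refused whole. The fingers move at their own pace and stop on an object; "grip_force" is the grip in N (left out, the last holds). Time passes only in rows, so rows that do not move let the fingers close, or fill a call up. It gives the time, the measured TCP pose, the force and the opening at its end, in the units of the state.
- ctrl.get_state(): the state, without advancing time (a new reading comes with each control period).
- ctrl.get_image(name): name is "scene" or "top"; returns the picture (384x512x3 uint8, blue, green, red); there is no depth.
- ctrl.camera_info(name): a dict with "camera_matrix" (3x3 intrinsics, pixels), "k1" (the pictures are not rectified: a ray, as slopes to the right and down, at radius r is drawn at 1 + k1 r^2 times it, then the intrinsics apply), "R" (3x3) and "t" (3): a world point X has camera coordinates R X + t. Camera axes: x right, y down, z forward; pixel columns grow to the right and rows downward; lengths in m; the calibration is good to about 2 mm. A picture is of the moment at which its call begins. camera_info takes no time and is no camera call.
- ctrl.close_job(): hands the job in, once; it reports no verdict.
The state is a dict: "time": time; "joint_positions": joint angles; "qd": joint speeds; "joint_torque": joint torques, N m; "position": TCP position; "tool_rot": TCP orientation; "ft_force": force on the tool from outside, world axes, zero at the start; "torque": the same for the moment, N m; "grip_width": opening from 0.0 (shut) to 1.0 (fully open).
Only numpy, scipy, OpenCV 4.12 (cv2) and the standard library are available. Lean on these libraries where they do the work, as an engineer would, in place of code of your own. Each camera call takes 0.05 s, during which the arm holds its last target.

### The job

Get the little grey cabinet ready for the parcel scale: first push its open door shut until it snaps home on its catch. Then turn the orange wing knob of its levelling foot so that, while you press the blue spirit level firmly down by its black pad (the cabinet is springy and must be fully down), the bubble stands between the two black lines. Finish holding: keep pressing the level with the bubble centred, do not let go, and leave the tape roll, carton and jar where they are.

Things in the scene. Friction and masses are not known exactly. Their poses are not given: they have to be found in the camera images.
- cabinet: Grey steel cabinet 220 mm wide (y), 150 mm deep (x), top plate 170 mm above the table. Origin on the table under its middle; x points away from its front (which looks to the robot), y to its left side, z up. It tilts about pins on two posts at its left side, 125 mm left of its middle and 150 mm up: at first its right (levelling foot) side is 0.018 to 0.045 rad too low.
- door_hinge (a point): Point on the vertical hinge axis of the cream door, half-way up, at the cabinet's left (+y) front edge. Door panel 206 mm wide, 118 mm high (about 47 to 165 mm above the table), 12 mm thick; the hinge axis is in its mid-thickness, at its left edge. Axes turn with the door.
- door_push (a point): Point on the outer (robot-side) face of the door, 150 mm from the hinge axis, 28 mm below the door's upper edge, 125 to 140 mm above the table: a good place to push. x points through the door into the cabinet, y along the door towards the hinge; they turn with the door.
- door (a joint): Opening of the door, rad: 0 shut, grows as the free edge swings towards the robot. Starts 0.4 to 0.75. It stays where it is left. Over the last 0.08 rad it must be pushed past a sprung roller (up to about 8 N at door_push) and then snaps to 0; a push that ends before that leaves it ajar.
- knob_grip (a point): Centre of the orange wing knob of the levelling foot, on its turning axis, right (-y) of the cabinet, about 200 mm above the table. Bar 52 mm long (this x axis), 14 mm thick (y), 34 mm high: its top is 15 mm above this point; a black disc (42 mm across) begins 19 mm below. At first the bar points along the cabinet's x to 0.1 rad. Friction 0.2 N m.
- knob (a joint): Angle of the wing knob, rad, growing CLOCKWISE seen from above; range -0.6 to 3.8, starts within 0.1 of 0, stays where left. Each rad clockwise raises the foot side by 0.02 rad of tilt and the knob itself by 5.6 mm. The angle that levels the cabinet differs from case to case (0.9 to 2.25): some 0.8 to 2.4 rad of turn, so often two grasps.
- level: Blue spirit level 160 x 30 x 36 mm held by magnets on the cabinet's top plate; origin at the centre of its underside, y along its length away from the levelling foot, axes as the cabinet's. It cannot be lifted off, only slides a little along its length (friction 4 N), and need not be moved. Yellow-green vial on top, two black lines, white bubble 13 mm long.
- vial_centre (a point): Centre of the vial, on the top face of the level, half-way between the two black lines (their inner edges 20 mm apart).
- press_pad (a point): Centre of the upper face of the black rubber pad (24 mm across) on top of the level, 60 mm from the vial centre towards the levelling foot, about 205 mm above the table. Press straight down here: about 5 N sinks the cabinet fully down (3 mm at the pad, on a spring), then it is solid; 8 to 20 N is a good firm press.
- bubble (a joint): Bubble's middle along the level, m: 0 centred, + towards the level's y (away from the foot: the foot side is too low). Moves 0.5 m per rad of tilt, that is 10 mm per rad of knob turn, clockwise making it smaller; settles within 1 s; stops at +-26 mm. It is between the lines, clear of both, within +-3 mm.
- seat_gap (a joint): How far the foot side of the cabinet stands up on its spring, rad: 0.02 when nothing presses, 0 when pressed fully down. Unpressed, the bubble therefore reads 10 mm smaller than the true, pressed reading.
- tape_roll: Bystander: roll of brown tape lying flat, 100 mm across, 50 mm high; origin at the centre of its underside.
- carton: Bystander: closed cardboard carton 130 x 100 x 70 mm; origin at the centre of its underside.
- glue_jar: Bystander: jar 60 mm across, 85 mm high with a blue cap; origin at the centre of its underside.

How it is judged:
On the way, in this order (a step that is already met when the one before it is completed fails the run):
1. the door is shut on its catch (value of joint door below 0.02 rad), for 0.2 s.
2. the level is pressed down with its bubble centred (value of joint bubble between -0.003 and 0.003 m and value of joint seat_gap below 0.004 rad and contact force between the fingers and level above 2 N), for 0.2 s.
At the end, for the whole second after the job is handed in: The door is shut (within 0.02 rad of home); the fingers press the level with more than 2 N so that the cabinet is fully down (within 0.004 rad), and the bubble's middle is within 3 mm of the centre of the vial; the press is kept through the last second (all of step 2 and value of joint door below 0.02 rad); the arm keeps its last pose, push and grip.
It fails at once if the tape roll was disturbed (moved more than 40 mm) (distance of tape_roll from where it was at the start of the episode above 0.04 m).
It fails at once if the carton was disturbed (moved more than 40 mm) (distance of carton from where it was at the start of the episode above 0.04 m).
It fails at once if the jar was disturbed (moved more than 40 mm) (distance of glue_jar from where it was at the start of the episode above 0.04 m).
It also fails if it takes over 72 s, if anything falls off the work surface, if the arm or the gripper's body presses on something with over 40 N, if the wrist force passes 120 N, or if a joint passes its speed limit or range.

## Working session

There is one attempt and no reset: what is moved stays moved. The work goes in short steps, Python scripts to look and compute and a tool call to move; the robot and the scene stay as the last step left them, time stands still between calls to the robot, and variables do not carry over. Pictures are saved under pics/ and viewed, and the job is handed in when it is done.

Besides the shell and the picture viewer there is one more tool, called after "Request:" by a JSON object that holds its "op" and its "data". play_rows: Moves the arm, as the interface text tells. Its arguments: {"type":"object","properties":{"translation":{"type":"array"},"turn":{"type":"array"},"fingers":{"type":"array"},"grip_force":{"type":"number"}},"required":["translation","turn","fingers"]}

```bash
mkdir -p pics; ls; python3 - <<'E'
from bench import ctrl
import cv2
s=ctrl.get_state()
for k,v in s.items(): print(k,v)
for n in("scene","top"):
    cv2.imwrite(f"pics/{n}0.png",ctrl.get_image(n)); print(n,ctrl.camera_info(n))
E
```

```text
pics
time 0.0
joint_positions [ 1.33112664  0.32177811 -0.07007695  1.45171051  0.02261232  1.37074358
 -0.05692185]
qd [-3.98631266e-05  5.74159706e-04 -8.92873012e-04  1.11954914e-03
 -1.89795413e-03  4.51232335e-04  1.12679847e-03]
joint_torque [ 2.31048034e-04 -4.91280770e+01 -4.03766111e-01 -3.12522948e+01
 -6.40312722e-02  4.39621008e-02  1.65965721e-04]
position [ 0.16299044 -0.62866447  0.22147275]
tool_rot [-0.26653118  2.08831723 -2.08448862]
ft_force [-0.35711455 -0.9220998  -0.08450407]
torque [ 0.01309603 -0.0217774  -0.03745834]
grip_width 0.9999890154911694
scene {'camera_matrix': array([[429.63786003,   0.        , 258.80326001],
       [  0.        , 429.63786003, 185.41087484],
       [  0.        ,   0.        ,   1.        ]]), 'k1': 0.05463539706505653, 'R': array([[-0.89108492,  0.45361576,  0.01415672],
       [ 0.2907903 ,  0.59462305, -0.74957617],
       [-0.34843748, -0.66381938, -0.66176669]]), 't': array([ 0.48842442, -0.03063739,  1.26451816])}
top {'camera_matrix': array([[395.48424128,   0.        , 258.00917069],
       [  0.        , 395.48424128, 195.99406214],
       [  0.        ,   0.        ,   1.        ]]), 'k1': -0.0977144713897894, 'R': array([[-0.01974176, -0.99979027,  0.00544753],
       [-0.99215535,  0.0189177 , -0.12357138],
       [ 0.1234424 , -0.00784431, -0.99232073]]), 't': array([-0.02105576,  0.56277317,  1.26919965])}
```

View pics/scene0.png

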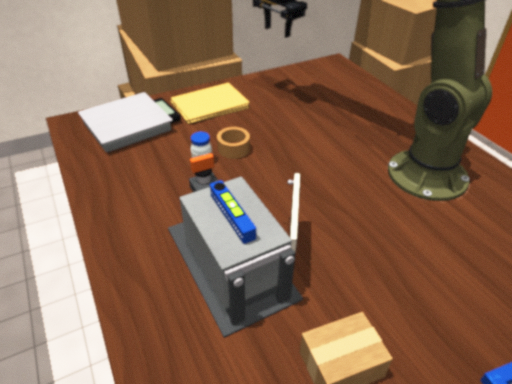

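View pics/top0.png

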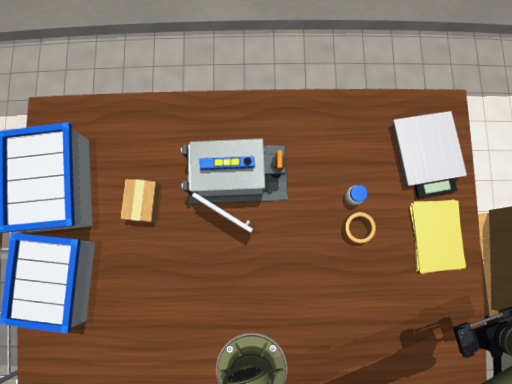

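The top view has world +x up and +y left. It shows the cabinet near (235,170), the door open from (190,195) to (252,230), the orange knob at (280,158) and the pad at (248,161). The jar at (357,195) and tape roll at (360,228) are right of the cabinet, and the carton at (138,200) is left of it. Next I measure these.

```bash
cat > h.py <<'E'
import cv2, numpy as np
from bench import ctrl
def ray(n,px):
    c=ctrl.camera_info(n);K=c["camera_matrix"]
    d=np.array([(px[0]-K[0,2])/K[0,0],(px[1]-K[1,2])/K[1,1]]);u=d.copy()
    for _ in range(20): u=d/(1+c["k1"]*(u@u))
    R=c["R"];return -R.T@c["t"],R.T@np.array([u[0],u[1],1.])
def onz(n,px,z):
    o,d=ray(n,px);return o+d*(z-o[2])/d[2]
def two(pa,pb):
    o1,d1=ray("top",pa);o2,d2=ray("scene",pb)
    A=np.c_[d1,-d2];s,_,_,_=np.linalg.lstsq(A,o2-o1,rcond=None)
    a=o1+d1*s[0];b=o2+d2*s[1];return (a+b)/2,np.linalg.norm(a-b)
def proj(n,X):
    c=ctrl.camera_info(n);p=c["R"]@np.array(X)+c["t"];u=p[:2]/p[2];u=u*(1+c["k1"]*(u@u));K=c["camera_matrix"]
    return np.array([K[0,0]*u[0]+K[0,2],K[1,1]*u[1]+K[1,2]])
def blobs(im,lo,hi,roi=None,mina=5):
    h=cv2.cvtColor(im,cv2.COLOR_BGR2HSV);m=cv2.inRange(h,np.array(lo),np.array(hi))
    if roi: q=np.zeros_like(m);x0,y0,x1,y1=roi;q[y0:y1,x0:x1]=m[y0:y1,x0:x1];m=q
    n,l,s,c=cv2.connectedComponentsWithStats(m)
    return m,[(s[i,4],c[i],cv2.minAreaRect(np.argwhere(l==i)[:,::-1].astype(np.float32))) for i in range(1,n) if s[i,4]>=mina]
E
python3 - <<'E'
from h import *
t=cv2.imread("pics/top0.png");s=cv2.imread("pics/scene0.png")
cv2.imwrite("pics/topz.png",cv2.resize(t[125:245,175:300],None,fx=6,fy=4.9,interpolation=cv2.INTER_CUBIC)[:600] if 0 else cv2.resize(t[130:240,175:300],None,fx=5,fy=5,interpolation=cv2.INTER_CUBIC))
cv2.imwrite("pics/scz.png",cv2.resize(s[120:330,165:315],None,fx=2.8,fy=2.8,interpolation=cv2.INTER_CUBIC))
for n,im,roi in(("top",t,(175,130,300,240)),("scene",s,(165,120,315,330))):
    print(n,"orange");[print(b) for b in blobs(im,(3,170,120),(16,255,255),roi)[1]]
    print("blue");[print(b) for b in blobs(im,(105,150,60),(125,255,255),roi)[1]]
    print("yel");[print(b) for b in blobs(im,(24,100,120),(40,255,255),roi)[1]]
E
```

```text
top orange
(np.int32(45), array([278.93333333, 159.24444444]), ((279.5, 159.0), (5.0, 16.0), 0.0))
(np.int32(11), array([227.45454545, 209.63636364]), ((227.5, 210.0), (7.0, 2.0), 0.0))
blue
(np.int32(314), array([224.14012739, 163.5955414 ]), ((226.52549743652344, 162.71337890625), (10.529000282287598, 53.32313919067383), 87.95458984375))
yel
(np.int32(141), array([225.85815603, 161.63120567]), ((226.0, 162.0), (6.0, 24.0), 90.0))
scene orange
(np.int32(9), array([216.11111111, 122.        ]), ((216.50001525878906, 122.5), (4.123105525970459, 4.123105525970459), 75.96376037597656))
(np.int32(30), array([223.56666667, 123.53333333]), ((223.2353057861328, 122.94119262695312), (6.305926322937012, 11.156637191772461), 75.96376037597656))
(np.int32(6), array([242.33333333, 121.83333333]), ((242.40000915527344, 121.80001068115234), (1.8973664045333862, 3.1622774600982666), 18.434947967529297))
(np.int32(14), array([293.42857143, 122.42857143]), ((293.4615478515625, 122.69227600097656), (6.1017022132873535, 3.882901668548584), 56.3099365234375))
(np.int32(24), array([302.5  , 122.125]), ((
[... 14978 characters left out ...]
.57692308, 325.67307692]), ((265.5, 324.5), (9.0, 15.0), 90.0))
(np.int32(23), array([310.91304348, 323.04347826]), ((311.4310302734375, 323.82757568359375), (5.942250728607178, 7.613509178161621), 68.19859313964844))
(np.int32(6), array([186.5, 322.5]), ((186.5, 322.5), (1.0, 3.0), 90.0))
blue
(np.int32(185), array([199.80540541, 138.07027027]), ((199.5, 138.0), (12.0, 17.0), 90.0))
(np.int32(636), array([235.64937107, 215.68081761]), ((233.5265350341797, 209.73907470703125), (70.26415252685547, 17.58490562438965), 58.10921096801758))
yel
(np.int32(163), array([231.60122699, 203.92638037]), ((231.6374053955078, 203.9029998779297), (26.14297103881836, 7.304654598236084), 54.782405853271484))
```

View pics/topz.png

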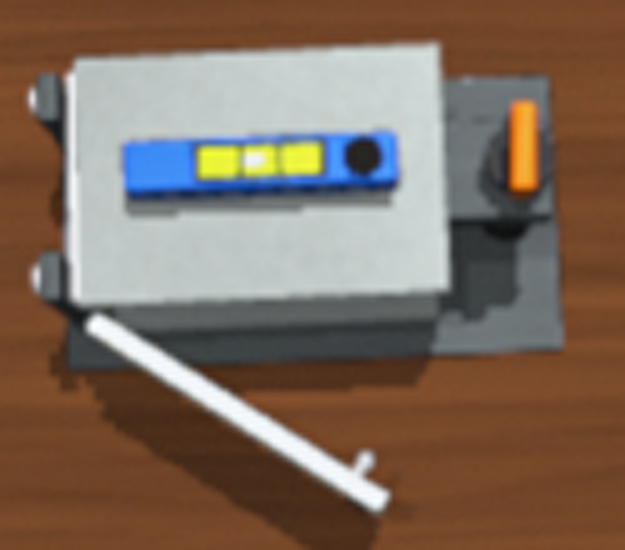

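View pics/scz.png

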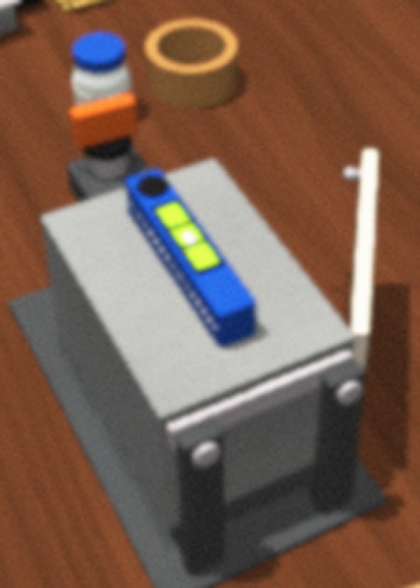

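```bash
python3 - <<'E'
from h import *
z=lambda u,v:((u+.5)/5-.5+175,(v+.5)/5-.5+130)
q=lambda u,v:((u+.5)/2.8-.5+165,(v+.5)/2.8-.5+120)
pad=onz("top",z(362,157),.205);via=onz("top",z(260,161),.207);bub=onz("top",z(254,160),.207);kn=onz("top",z(523,147),.215)
print("pad",pad,two(z(362,157),q(152,187)));print("vial",via,"bub",bub,two(z(260,161),q(188,238)));print("knob",kn)
print(two(z(523,147),q(104,104)))
k1=onz("top",z(525,103),.215);k2=onz("top",z(521,192),.215);print(k1,k2,two(z(525,103),q(134,96)))
h=onz("top",z(95,325),.165);f=onz("top",z(382,500),.165);print("door",h,f,np.linalg.norm(h-f),two(z(95,318),q(360,335)),two(z(382,500),q(371,150)))
a=onz("top",z(75,60),.17);b=onz("top",z(440,45),.166);c=onz("top",z(450,290),.166);d=onz("top",z(72,303),.17);print("top corners",a,b,c,d)
v=via-pad;print("yaw",np.arctan2(-v[0],v[1]), np.linalg.norm(v))
e=h-f;print("door dir",np.arctan2(e[0],e[1]))
s=ctrl.get_state();
from scipy.spatial.transform import Rotation as R
print(R.from_rotvec(s["tool_rot"]).as_matrix())
for u,zz in(((357,195),.08),((360,228),.05)):print(onz("top",u,zz))
E
```

```text
pad [ 0.64390126 -0.0007431   0.205     ] (array([ 0.64435912, -0.00101897,  0.20520338]), np.float64(0.001123579078211261))
vial [0.64226005 0.05827335 0.207     ] bub [0.64291986 0.06174257 0.207     ] (array([0.64273893, 0.05872112, 0.20327386]), np.float64(0.0007305879695806647))
knob [ 0.64591506 -0.09361124  0.215     ]
(array([ 0.64541988, -0.09359573,  0.21988666]), np.float64(0.001270348413582269))
[ 0.67183082 -0.09547872  0.215     ] [ 0.61959369 -0.09174632  0.215     ] (array([ 0.64613677, -0.08280595,  0.24196265]), np.float64(0.04280229521537786))
door [0.55390779 0.16040953 0.165     ] [ 0.44702828 -0.00839727  0.165     ] 0.19979730878687793 (array([0.55758394, 0.16183027, 0.16087675]), np.float64(0.0026523645515699633)) (array([ 0.44656641, -0.00803153,  0.16405618]), np.float64(0.0012242463427382545))
top corners [0.71473087 0.17217918 0.17      ] [ 0.72061055 -0.04827445  0.166     ] [ 0.57072008 -0.05101764  0.166     ] [0.56667017 0.17333536 0.17      ]
yaw 0.027802142308229128 0.05907313206374492
door dir 0.5644363462729208
[[-9.67962079e-01 -5.35296585e-04  2.51095852e-01]
 [-2.51096401e-01  1.64529590e-03 -9.67960686e-01]
 [ 1.05019074e-04 -9.99998503e-01 -1.72699508e-03]]
[ 0.55381489 -0.34920646  0.08      ]
[ 0.44910589 -0.36167497  0.05      ]
```

Request:
{"op": "play_rows", "data": {"translation": [[0, 0, 0], [0, 0, 0], [0, 0, 0], [-24, 0, -33], [-24, 0, -33], [-24, 0, -33], [-24, 0, -33], [-24, 0, -33], [-24, 0, -33], [-24, 0, -33]], "turn": [[0, 0.085, 0], [0, 0.085, 0], [0, 0.084, 0], [0, 0, 0], [0, 0, 0], [0, 0, 0], [0, 0, 0], [0, 0, 0], [0, 0, 0], [0, 0, 0]], "fingers": [-1, -1, -1, -1, -1, -1, -1, -1, -1, -1]}}

```text
time: 0.93
position: [0.3318, -0.3963, 0.2223]
tool_rot: [0.0, -2.221, 2.221]
ft_force: [1.0, -0.2, -0.3]
grip_width: 0.326
```

Request:
{"op": "play_rows", "data": {"translation": [[-16.5, 0, -33], [-16.5, 0, -33], [-16.5, 0, -33], [-16.5, 0, -33], [-16.5, 0, -33], [-16.5, 0, -33], [0, 0, -40], [0, 0, -40], [0, 0, -40], [0, 0, -40]], "turn": [[0, 0, 0], [0, 0, 0], [0, 0, 0], [0, 0, 0], [0, 0, 0], [0, 0, 0], [0, 0, 0], [0, 0, 0], [0, 0, 0], [0, 0, 0]], "fingers": [-1, -1, -1, -1, -1, -1, -1, -1, -1, -1]}}

```text
time: 1.77
position: [0.4297, -0.0383, 0.2222]
tool_rot: [0.0, -2.221, 2.221]
ft_force: [1.1, 0.2, 0.4]
grip_width: 0.006
```

```bash
python3 - <<'E'
from h import *
s=ctrl.get_state();print(s["position"],s["tool_rot"],s["joint_positions"],s["grip_width"])
cv2.imwrite("pics/top1.png",ctrl.get_image("top")[100:260,150:350].repeat(4,0).repeat(4,1)[:600])
E
```

```text
[ 0.42966113 -0.03831447  0.22216761] [ 3.10673548e-04 -2.22065102e+00  2.22145766e+00] [ 0.70492601 -0.1508689  -0.60869268  1.93593613 -0.08815687  1.33112384
 -1.44844151] 0.006105184510245163
```

View pics/top1.png

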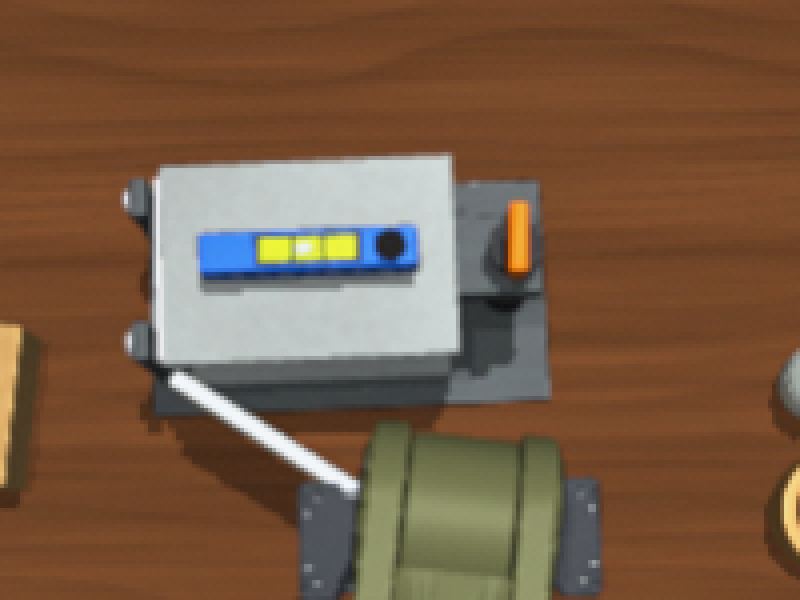

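Request:
{"op": "play_rows", "data": {"translation": [[-2.5, 0, -41.5], [-2.5, 0, -41.5], [0, 31, 0], [0, 31, 0], [0, 31, 0], [0, 0, 0], [-8, 0, 0], [-8, 0, 0], [-8, 0, 0], [-8, 0, 0]], "turn": [[0, 0, 0], [0, 0, 0], [0, 0, 0], [0, 0, 0], [0, 0, 0], [0, 0, 0], [0, 0, 0], [0, 0, 0], [0, 0, 0], [0, 0, 0]], "fingers": [-1, -1, -1, -1, -1, -1, -1, -1, -1, -1]}}

```text
time: 2.65
position: [0.4697, 0.0424, 0.1313]
tool_rot: [0.005, 2.22, -2.221]
ft_force: [0.0, -0.1, 0.8]
grip_width: 0.005
```

Request:
{"op": "play_rows", "data": {"translation": [[-9, 0, 4], [-9, 0, 4], [-9, 0, 4], [-9, 0, 4], [-9, 0, 4], [-7, 0, 3], [-6, 0, 2], [-5, 0, 1], [-5, 0, 0], [-5, 0, 0]], "turn": [[0, 0, 0], [0, 0, 0], [0, 0, 0], [0, 0, 0], [0, 0, 0], [0, 0, 0], [0, 0, 0], [0, 0, 0], [0, 0, 0], [0, 0, 0]], "fingers": [-1, -1, -1, -1, -1, -1, -1, -1, -1, -1]}}

```text
time: 3.48
position: [0.5377, 0.0159, 0.1287]
tool_rot: [0.007, -2.216, 2.22]
ft_force: [-9.6, -2.3, 1.3]
grip_width: 0.003
```

```bash
python3 - <<'E'
from h import *
s=ctrl.get_state();print(s["position"],s["ft_force"])
cv2.imwrite("pics/s2.png",cv2.resize(ctrl.get_image("scene")[100:330,150:350],None,fx=2.5,fy=2.5))
E
```

```text
[0.53771945 0.01592665 0.12866687] [-9.55258345 -2.30394216  1.25139957]
```

View pics/s2.png

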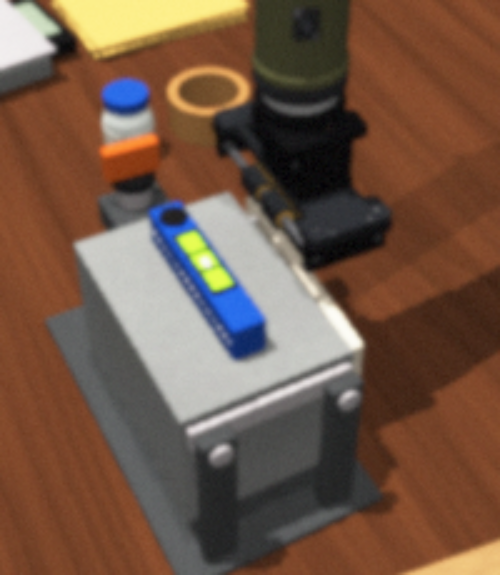

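Request:
{"op": "play_rows", "data": {"translation": [[-3, 0, 0], [-3, 0, 0], [-3, 0, 0], [-2, 0, 0], [0, 0, 0], [0, 0, 0], [0, 0, 0], [0, 0, 0], [0, 0, 0], [0, 0, 0]], "turn": [[0, 0, 0], [0, 0, 0], [0, 0, 0], [0, 0, 0], [0, 0, 0], [0, 0, 0], [0, 0, 0], [0, 0, 0], [0, 0, 0], [0, 0, 0]], "fingers": [-1, -1, -1, -1, -1, -1, -1, -1, -1, -1]}}

```text
time: 4.37
position: [0.5467, 0.0166, 0.128]
tool_rot: [0.012, -2.215, 2.218]
ft_force: [-12.5, -1.3, 1.8]
grip_width: 0.006
```

Request:
{"op": "play_rows", "data": {"translation": [[-3, 0, 0], [-3, 0, 0], [-2, 0, 0], [0, 0, 0], [0, 0, 0], [20, 0, 0], [30, 0, 0], [30, -20, 0], [20, -41, 0], [0, -41, 0]], "turn": [[0, 0, 0], [0, 0, 0], [0, 0, 0], [0, 0, 0], [0, 0, 0], [0, 0, 0], [0, 0, 0], [0, 0, 0], [0, 0, 0], [0, 0, 0]], "fingers": [-1, -1, -1, -1, -1, -1, -1, -1, -1, -1]}}

```text
time: 5.2
position: [0.457, 0.0174, 0.2275]
tool_rot: [0.006, -2.218, 2.222]
ft_force: [1.2, -0.5, 0.1]
grip_width: 0.007
```

```bash
python3 - <<'E'
from h import *
s=ctrl.get_state();print(s["position"],s["ft_force"],s["joint_positions"])
cv2.imwrite("pics/t3.png",cv2.resize(ctrl.get_image("top")[130:240,175:300],None,fx=5,fy=5,interpolation=cv2.INTER_CUBIC))
cv2.imwrite("pics/s3.png",cv2.resize(ctrl.get_image("scene")[120:330,165:365],None,fx=2.8,fy=2.8,interpolation=cv2.INTER_CUBIC))
E
```

```text
[0.45700493 0.01743839 0.22751006] [ 1.22491896 -0.52287492  0.08052351] [ 0.69268605 -0.08503585 -0.73952182  1.87018507 -0.05740611  1.33899268
 -1.60142756]
```

View pics/t3.png

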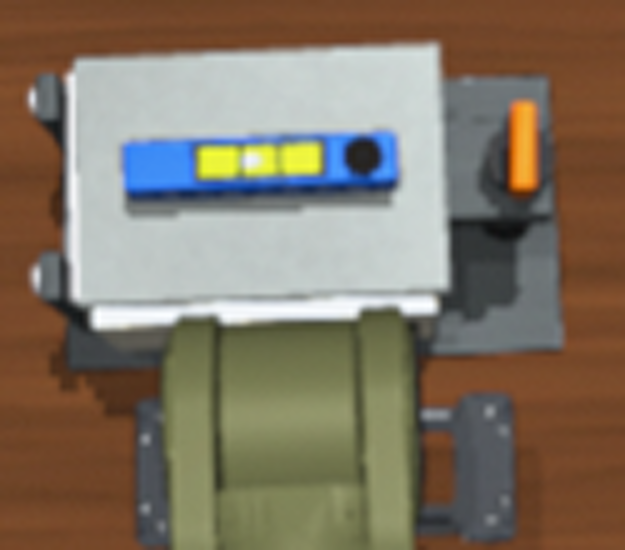

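View pics/s3.png

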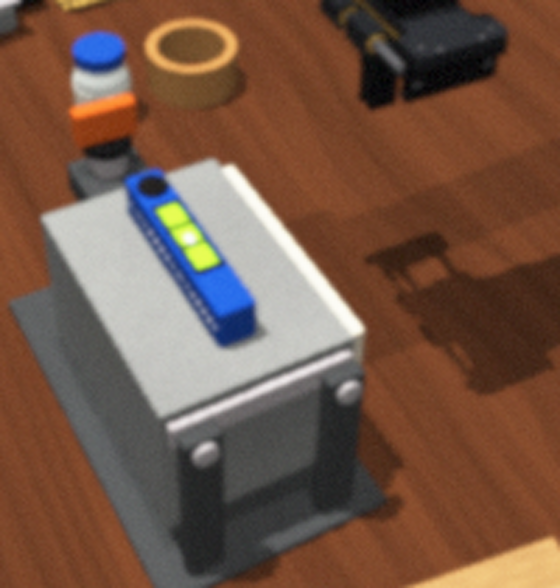

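Request:
{"op": "play_rows", "data": {"translation": [[0, 0, 0], [0, 0, 0], [0, 0, 0], [0, 0, 0], [0, 0, 0], [0, 0, 0], [0, 0, 0], [0, 0, 0], [0, 0, 0], [0, 0, 0]], "turn": [[0, -0.123, 0], [0, -0.123, 0], [0, -0.123, 0], [0, -0.123, 0], [0, -0.123, 0], [0, -0.123, 0], [0, -0.123, 0], [0, -0.123, 0], [0, -0.123, 0], [0, -0.123, 0]], "fingers": [0.1, 0.1, 0.1, 0.1, 0.1, 0.1, 0.1, 0.1, 0.1, 0.1]}}

```text
time: 6.13
position: [0.4621, 0.0172, 0.2284]
tool_rot: [-1.03, 1.449, -1.452]
ft_force: [-0.7, 0.2, 0.0]
grip_width: 0.541
```

Request:
{"op": "play_rows", "data": {"translation": [[0, 0, 0], [0, 0, 0], [0, 0, 0], [0, 0, 0], [0, 0, 0], [0, 0, 0], [0, 0, 0], [0, 0, 0], [0, 0, 0], [0, 0, 0]], "turn": [[0, -0.123, 0], [0, -0.123, 0], [0, -0.123, 0], [0, -0.123, 0], [0, -0.123, 0], [0, -0.123, 0], [0, -0.123, 0], [0, -0.123, 0], [0, -0.123, 0], [0, -0.123, 0]], "fingers": [0.1, 0.1, 0.1, 0.1, 0.1, 0.1, 0.1, 0.1, 0.1, 0.1]}}

```text
time: 6.97
position: [0.4621, 0.0173, 0.2284]
tool_rot: [-1.505, 0.526, -0.53]
ft_force: [0.1, -0.9, 0.9]
grip_width: 0.546
```

Request:
{"op": "play_rows", "data": {"translation": [[0, 0, 0], [0, 0, 0], [0, 0, 0], [0, 0, 0], [0, 0, 0], [0, -15, 0], [0, -10, 0], [0, 0, 0], [0, 0, 0], [0, 0, 0]], "turn": [[0, -0.123, 0], [0, -0.123, 0], [0, -0.123, 0], [0, -0.123, 0], [0, -0.123, 0], [0, 0, 0], [0, 0, 0], [0, 0, 0], [0, 0, 0], [0, 0, 0]], "fingers": [0.1, 0.1, 0.1, 0.1, 0.1, 0.1, 0.1, 0.1, 0.1, 0.1]}}

```text
time: 7.8
position: [0.4612, 0.0168, 0.2528]
tool_rot: [-1.57, 0.052, -0.053]
ft_force: [-0.7, 0.1, -0.5]
grip_width: 0.554
```

```bash
cat >> h.py <<'E'
from scipy.spatial.transform import Rotation as Ro
def st(target=None):
    s=ctrl.get_state();M=Ro.from_rotvec(s["tool_rot"]).as_matrix()
    print(s["time"],"pos",s["position"].round(4),"x",M[:,0].round(4),"y",M[:,1].round(4),"z",M[:,2].round(4),"F",s["ft_force"].round(1),"T",s["torque"].round(2),"j",s["joint_positions"].round(2),s["grip_width"])
    if target is not None: print("tool delta mm",(M.T@(np.array(target)-s["position"])*1000).round(1))
E
python3 -c "
from h import *
st([.6455,-.0935,.253])"
```

```text
7.8 pos [0.4612 0.0168 0.2528] x [ 9.978e-01 -6.690e-02  3.000e-04] y [ 3.e-04 -1.e-04 -1.e+00] z [ 6.690e-02  9.978e-01 -1.000e-04] F [-0.7  0.1 -0.5] T [ 0.1  -0.12  0.01] j [ 0.55 -0.09 -0.6   1.83 -0.05  1.39  1.46] 0.5535516632137971
tool delta mm [191.3  -0.2 -97.8]
```

Request:
{"op": "play_rows", "data": {"translation": [[32, 0, -16.3], [32, 0, -16.3], [32, 0, -16.3], [32, 0, -16.3], [32, 0, -16.3], [31.3, 0, -16.3], [0, 0, 0], [0, 0, 0], [0, 10, 0], [0, 10, 0]], "turn": [[0, 0, 0], [0, 0, 0], [0, 0, 0], [0, 0, 0], [0, 0, 0], [0, 0, 0], [0, 0, 0], [0, 0, 0], [0, 0, 0], [0, 0, 0]], "fingers": [0.1, 0.1, 0.1, 0.1, 0.1, 0.1, 0.1, 0.1, 0.1, 0.1]}}

```text
time: 8.63
position: [0.6451, -0.0922, 0.2329]
tool_rot: [-1.57, 0.05, -0.052]
ft_force: [0.3, 0.4, -0.2]
grip_width: 0.547
```

```bash
python3 - <<'E'
from h import *
st([.6455,-.0935,.190])
cv2.imwrite("pics/s4.png",cv2.resize(ctrl.get_image("scene")[60:260,130:330],None,fx=3,fy=3,interpolation=cv2.INTER_CUBIC))
E
```

```text
8.6333 pos [ 0.6451 -0.0922  0.2329] x [ 0.9979 -0.0652  0.001 ] y [ 0.001 -0.    -1.   ] z [6.520e-02 9.979e-01 1.000e-04] F [ 0.3  0.4 -0.2] T [ 0.1  -0.1  -0.02] j [ 0.52  0.37 -0.55  1.42  0.19  1.41  1.48] 0.5473638428627683
tool delta mm [ 0.5 42.9 -1.3]
```

View pics/s4.png

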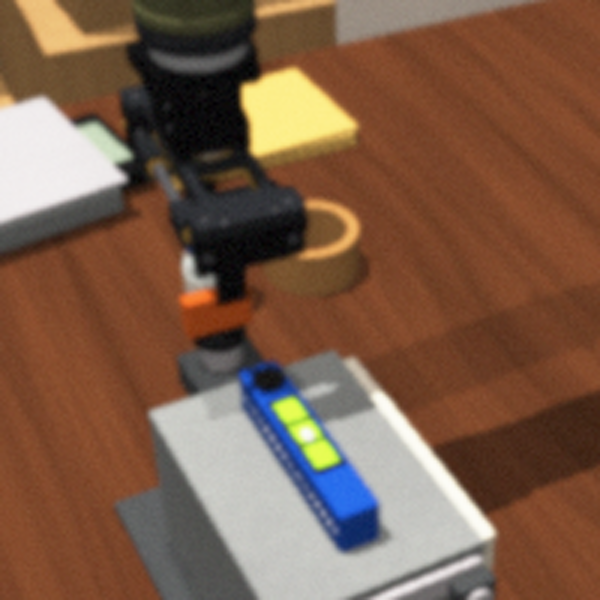

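Request:
{"op": "play_rows", "data": {"translation": [[0, 14, -1], [0, 14, 0], [0, 14, 0], [0, 0, 0], [0, 0, 0], [0, 0, 0], [0, 0, 0], [0, 0, 0], [0, 0, 0], [0, 0, 0]], "turn": [[0, 0, 0], [0, 0, 0], [0, 0, 0], [0, 0, 0], [0, 0, 0], [0, 0, 0], [0, 0, 0], [0, 0, 0], [0, 0, 0], [0, 0, 0]], "fingers": [0.1, 0.1, 0.1, 0.1, -1, -1, -1, -1, -1, -1], "grip_force": 40}}

```text
time: 9.52
position: [0.6456, -0.0946, 0.1915]
tool_rot: [-1.57, 0.052, -0.053]
ft_force: [-0.3, 0.5, 0.4]
grip_width: 0.184
```

```bash
python3 - <<'E'
from h import *
st()
E
```

```text
9.5167 pos [ 0.6456 -0.0946  0.1915] x [ 9.978e-01 -6.680e-02  8.000e-04] y [ 8.e-04 -2.e-04 -1.e+00] z [ 6.680e-02  9.978e-01 -2.000e-04] F [-0.3  0.5  0.4] T [ 0.35 -0.14  0.09] j [ 0.52  0.39 -0.54  1.47  0.2   1.33  1.47] 0.18428305354957994
```

Request:
{"op": "play_rows", "data": {"translation": [[0, -0.5, 0], [0, -0.6, 0], [0, -0.6, 0], [0, -0.6, 0], [0, -0.6, 0], [0, -0.6, 0], [0, -0.6, 0], [0, -0.6, 0], [0, -0.6, 0], [0, -0.6, 0]], "turn": [[0, 0.1, 0], [0, 0.1, 0], [0, 0.1, 0], [0, 0.1, 0], [0, 0.1, 0], [0, 0.1, 0], [0, 0.1, 0], [0, 0.1, 0], [0, 0.1, 0], [0, 0.1, 0]], "fingers": [-1, -1, -1, -1, -1, -1, -1, -1, -1, -1]}}

```text
time: 10.35
position: [0.6471, -0.0905, 0.1972]
tool_rot: [-1.401, 0.83, -0.831]
ft_force: [5.0, 5.8, -2.1]
grip_width: 0.16
```

Request:
{"op": "play_rows", "data": {"translation": [[0, -0.6, 0], [0, -0.6, 0], [0, -0.6, 0], [0, -0.3, 0], [0, 0, 0], [0, 0, 0], [0, 0, 0], [0, 0, 0], [0, 0, 0], [0, 0, 0]], "turn": [[0, 0.1, 0], [0, 0.1, 0], [0, 0.1, 0], [0, 0.06, 0], [0, 0, 0], [0, 0, 0], [0, 0, 0], [0, 0, 0], [0, 0, 0], [0, 0, 0]], "fingers": [-1, -1, -1, -1, -1, -1, -1, -1, -1, -1]}}

```text
time: 11.18
position: [0.6481, -0.0897, 0.1993]
tool_rot: [-1.268, 1.097, -1.099]
ft_force: [8.1, 7.2, -2.3]
grip_width: 0.159
```

```bash
python3 - <<'E'
from h import *
st()
cv2.imwrite("pics/s5.png",cv2.resize(ctrl.get_image("scene")[60:260,130:330],None,fx=3,fy=3,interpolation=cv2.INTER_CUBIC))
cv2.imwrite("pics/t5.png",cv2.resize(ctrl.get_image("top")[130:240,175:300],None,fx=5,fy=5,interpolation=cv2.INTER_CUBIC))
E
```

```text
11.1833 pos [ 0.6481 -0.0897  0.1993] x [ 0.1475 -0.989  -0.0043] y [ 0.0057  0.0052 -1.    ] z [0.989  0.1475 0.0064] F [ 8.1  7.2 -2.3] T [ 1.04 -1.51 -0.08] j [ 0.36  0.36 -0.34  1.47  0.11  1.33  0.17] 0.15941122916466877
```

View pics/s5.png

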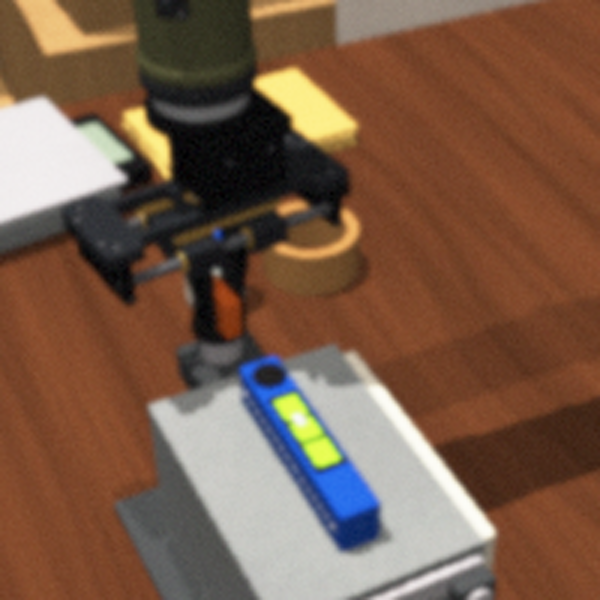

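View pics/t5.png

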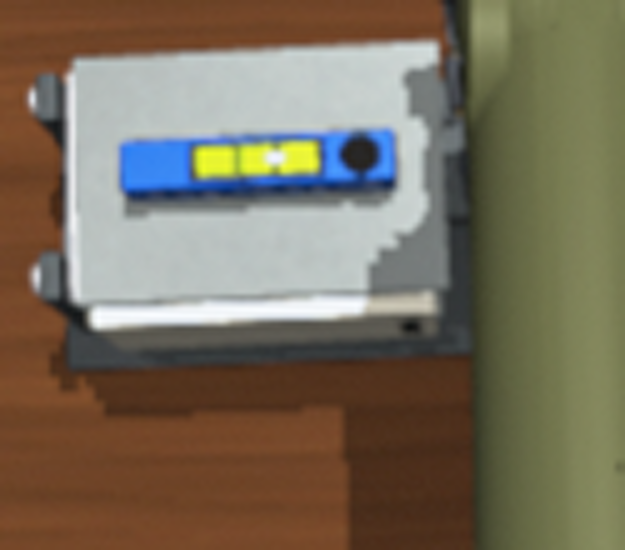

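```bash
cat >> h.py <<'E'
def bubble(im,n):
    # yellow vial region + white blob, centroids onto level axis at z .207
    h=cv2.cvtColor(im,cv2.COLOR_BGR2HSV)
    roi=(195,140,260,185) if n=="top" else (195,165,290,235)
    x0,y0,x1,y1=roi;pts=[];w=[];ax=np.array([-.027,1.])/np.hypot(.027,1)
    c0=np.array([.6427,.0585])
    S=[]
    for v in range(y0,y1):
        for u in range(x0,x1):
            P=onz(n,(u,v),.206)[:2]-c0
            a=P@ax;b=P@np.array([ax[1],-ax[0]])
            if abs(b)<.0045 and abs(a)<.045:
                S.append((a*1000,*h[v,u],*im[v,u]))
    S=np.array(S);S=S[np.argsort(S[:,0])]
    out=[]
    for lo in np.arange(-36,36,2.):
        m=(S[:,0]>=lo)&(S[:,0]<lo+2)
        if m.any(): out.append((lo+1,S[m,2].min(),S[m,3].mean(),S[m,4].mean(),S[m,1].mean()))
    return np.array(out),S
E
python3 - <<'E'
from h import *
np.set_printoptions(suppress=True,linewidth=150,precision=0)
t=ctrl.get_image("top");s=ctrl.get_image("scene")
for n,i in(("top",t),("scene",s)):
    o,S=bubble(i,n);print(n);print(o[:,[0,2,3]].T)
E
```

```text
top
[[-33. -31. -27. -25. -21. -19. -15. -13. -11.  -9.  -7.  -5.  -1.   1.   5.   7.  11.  13.  15.  17.  19.  21.  25.  27.  31.  33.]
 [186. 241. 245. 245. 244. 244. 243. 240. 254. 212. 231. 241. 243. 245. 245. 245. 231. 191. 225. 226. 245. 245. 244. 244. 245. 247.]
 [ 66.  53.  56.  56.  53.  55.  98. 160. 254. 154. 189. 152.  82.  51.  50.  51.  50.  55.  55.  56.  49.  48.  49.  47.  47.  45.]]Traceback (most recent call last):
  File "<stdin>", line 5, in <module>
  File "h.py", line 36, in bubble
    P=onz(n,(u,v),.206)[:2]-c0
      ~~~^^^^^^^^^^^^^^
  File "h.py", line 9, in onz
    o,d=ray(n,px);return o+d*(z-o[2])/d[2]
        ~~~^^^^^^
  File "h.py", line 4, in ray
    c=ctrl.camera_info(n);K=c["camera_matrix"]
ValueError: time passes only in moves, steps and waits
```

Request:
{"op": "play_rows", "data": {"translation": [[0, 0, 0], [0, 0, 0], [0, 0, 0], [0, 0, 0], [0, -10, 0], [0, -20, 0], [0, -20, 0], [0, -10, 0], [0, 0, 0], [0, 0, 0]], "turn": [[0, 0, 0], [0, 0, 0], [0, 0, 0], [0, 0, 0], [0, 0, 0], [0, 0, 0], [0, 0, 0], [0, 0, 0], [0, 0, 0], [0, 0, 0]], "fingers": [0.1, 0.1, 0.1, 0.1, 0.1, 0.1, 0.1, 0.1, 0.1, 0.1]}}

```text
time: 12.22
position: [0.6455, -0.0948, 0.2595]
tool_rot: [-1.273, 1.102, -1.104]
ft_force: [0.1, -0.2, -0.7]
grip_width: 0.547
```

```bash
sed -i 's/^def ray/_C={n:ctrl.camera_info(n) for n in ("top","scene")}\ndef ray/; s/c=ctrl.camera_info(n);/c=_C[n];/' h.py; python3 - <<'E'
from h import *
np.set_printoptions(suppress=True,linewidth=170,precision=1)
st([.644,-.001,.235])
t=ctrl.get_image("top");s=ctrl.get_image("scene")
cv2.imwrite("pics/t6r.png",t);cv2.imwrite("pics/s6r.png",s)
for n,i in(("top",t),("scene",s)):
    o,S=bubble(i,n);print(n);print(o[:,[0,2,3]].T)
cv2.imwrite("pics/s6.png",cv2.resize(s[150:250,190:300],None,fx=6,fy=6,interpolation=cv2.INTER_CUBIC))
cv2.imwrite("pics/t6.png",cv2.resize(t[130:210,190:300],None,fx=7,fy=7,interpolation=cv2.INTER_CUBIC))
E
```

```text
12.2167 pos [ 0.6 -0.1  0.3] x [ 0.1 -1.   0. ] y [ 0. -0. -1.] z [1.  0.1 0. ] F [ 0.1 -0.2 -0.7] T [ 0.  -0.1 -0. ] j [ 0.4  0.3 -0.3  1.4  0.1  1.4  0.2] 0.546549729440612
tool delta mm [-93.1  24.4  11.9]
top
[[-33.  -31.  -27.  -25.  -21.  -19.  -15.  -13.  -11.   -9.   -7.   -5.   -1.    1.    5.    7.   11.   13.   15.   17.   19.   21.   25.   27.   31.   33. ]
 [186.  241.  245.3 244.3 244.  244.3 241.7 239.  254.  211.  230.3 241.  242.7 244.7 245.3 245.  231.  191.7 225.  225.5 244.7 245.  244.3 244.3 245.  246.7]
 [ 65.3  54.3  56.   54.7  53.3  57.3 105.7 162.  254.  155.  189.  152.7  82.   51.   49.7  50.   51.   55.   54.   55.5  50.   48.3  48.7  47.7  46.   45.3]]
scene
[[-35.  -33.  -31.  -29.  -27.  -25.  -23.  -21.  -19.  -17.  -15.  -13.  -11.   -9.   -7.   -5.   -3.   -1.    1.    3.    5.    7.    9.   11.   13.   15.   17.
   19.   21.   23.   25.   27.   29.   31.   33.   35. ]
 [248.  251.  251.5 252.  251.7 252.  251.7 251.3 250.  244.  246.5 235.7 243.8 246.5 249.  251.5 251.8 252.  252.  251.3 244.  232.3 228.  240.  249.3 251.3 252.
  252.5 252.5 252.5 251.8 252.  251.4 246.  232.  171.8]
 [ 80.   82.8  82.8  83.   84.3  92.   95.3 135.3 184.3 175.2 234.  188.  202.8 193.  134.  132.5  92.8  84.3  85.   82.   72.   65.   62.   69.7  78.7  83.7  84.
   84.5  84.   84.2  83.2  84.   82.2  75.   69.   77.2]]
```

View pics/s6.png

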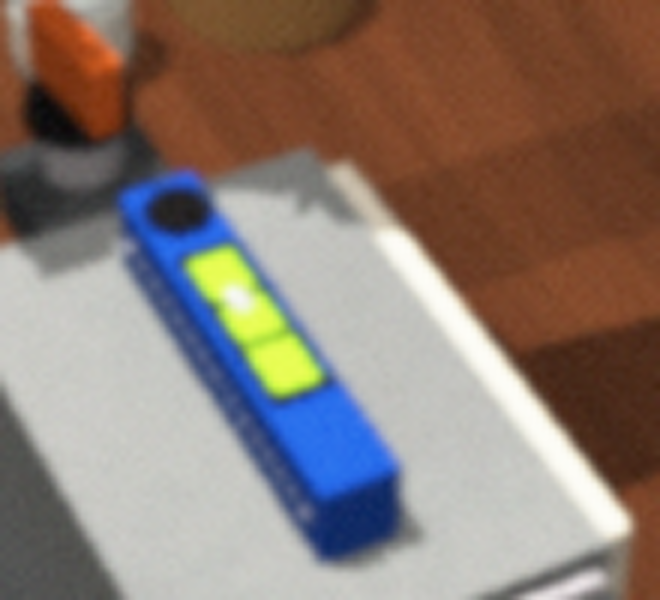

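View pics/t6.png

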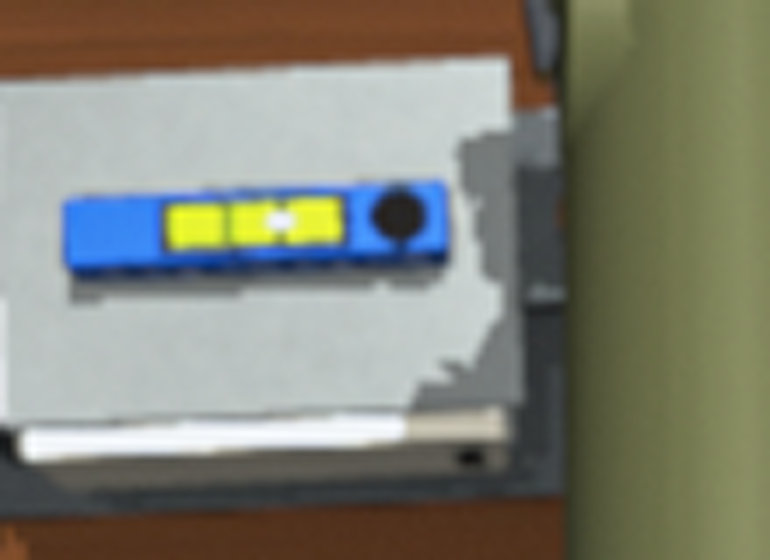

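Request:
{"op": "play_rows", "data": {"translation": [[-31, 0, 4], [-31, 0, 4], [-31, 0, 4], [0, 0, 0], [0, 0, 0], [0, 0, 0], [0, 0, 0], [0, 0, 0], [0, 0, 0], [0, 0, 0]], "turn": [[0, 0, 0], [0, 0, 0], [0, 0, 0], [0, 0, 0], [0, 0, 0], [0, 0, 0], [0, 0, 0], [0, 0, 0], [0, 0, 0], [0, 0, 0]], "fingers": [-1, -1, -1, -1, -1, -1, -1, -1, -1, -1]}}

```text
time: 13.15
position: [0.6439, -0.0018, 0.2588]
tool_rot: [-1.274, 1.104, -1.104]
ft_force: [-0.0, -0.9, 0.2]
grip_width: 0.006
```

```bash
python3 - <<'E'
from h import *
z=lambda u,v:((u+.5)/7-.5+190,(v+.5)/7-.5+130)
q=lambda u,v:((u+.5)/6-.5+190,(v+.5)/6-.5+150)
P,e=two(z(399,216),q(179,211));print(P,e, onz("top",z(399,216),.2085))
P=onz("top",z(399,216),.2085);P[2]=.215
st(P)
E
```

```text
[6.44244995e-01 3.62742174e-04 2.11195247e-01] 5.294890178739426e-05 [6.44854496e-01 4.03165753e-04 2.08500000e-01]
13.15 pos [ 0.6439 -0.0018  0.2588] x [ 1.421e-01 -9.899e-01  2.000e-04] y [-2.e-04 -2.e-04 -1.e+00] z [ 9.899e-01  1.421e-01 -2.000e-04] F [-0.  -0.9  0.2] T [ 0.02 -0.05  0.04] j [ 0.26  0.32 -0.38  1.4   0.12  1.44  0.02] 0.005909934602610781
tool delta mm [-2.1 43.8  1.3]
```

Request:
{"op": "play_rows", "data": {"translation": [[-2, 20, 1], [0, 20, 0], [0, 2, 0], [0, 2, 0], [0, 2, 0], [0, 2, 0], [0, 2, 0], [0, 2, 0], [0, 2, 0], [0, 2, 0]], "turn": [[0, 0, 0], [0, 0, 0], [0, 0, 0], [0, 0, 0], [0, 0, 0], [0, 0, 0], [0, 0, 0], [0, 0, 0], [0, 0, 0], [0, 0, 0]], "fingers": [-1, -1, -1, -1, -1, -1, -1, -1, -1, -1]}}

```text
time: 13.98
position: [0.6455, -0.0, 0.2082]
tool_rot: [-1.272, 1.099, -1.107]
ft_force: [-8.0, -4.2, 26.2]
grip_width: 0.005
```

Request:
{"op": "play_rows", "data": {"translation": [[0, -1.5, 0], [0, 0, 0], [0, 0, 0], [0, 0, 0], [0, 0, 0], [0, 0, 0], [0, 0, 0], [0, 0, 0], [0, 0, 0], [0, 0, 0]], "turn": [[0, 0, 0], [0, 0, 0], [0, 0, 0], [0, 0, 0], [0, 0, 0], [0, 0, 0], [0, 0, 0], [0, 0, 0], [0, 0, 0], [0, 0, 0]], "fingers": [-1, -1, -1, -1, -1, -1, -1, -1, -1, -1]}}

```text
time: 14.82
position: [0.6454, 0.0001, 0.2085]
tool_rot: [-1.272, 1.099, -1.107]
ft_force: [-4.1, -2.0, 13.6]
grip_width: 0.004
```

```bash
python3 - <<'E'
from h import *
np.set_printoptions(suppress=True,linewidth=170,precision=1)
st()
t=ctrl.get_image("top");s=ctrl.get_image("scene")
o,S=bubble(s,"scene");print(o[:,[0,2,3]].T)
cv2.imwrite("pics/s7.png",cv2.resize(s[150:250,190:300],None,fx=6,fy=6,interpolation=cv2.INTER_CUBIC))
cv2.imwrite("pics/t7.png",cv2.resize(t[130:210,190:300],None,fx=7,fy=7,interpolation=cv2.INTER_CUBIC))
E
```

```text
14.8167 pos [0.6 0.  0.2] x [ 0.1 -1.   0. ] y [ 0. -0. -1.] z [1.  0.1 0. ] F [-4.1 -2.  13.6] T [-0.6  0.9 -0. ] j [ 0.3  0.3 -0.4  1.5  0.1  1.4  0. ] 0.004360750734059855
[[-35.  -33.  -31.  -29.  -27.  -25.  -23.  -21.  -19.  -17.  -15.  -13.  -11.   -9.   -7.   -5.   -3.   -1.    1.    3.    5.    7.    9.   11.   13.   15.   17.
   19.   21.   23.   25.   27.   29.   31.   33.   35. ]
 [118.5 149.5 173.8 185.  189.3 193.5 192.7 194.  190.  177.8 163.5 151.7 181.5 221.  243.  249.5 250.5 250.3 249.5 248.7 245.2 237.7 227.7 233.7 246.3 251.3 252.
  252.  253.  252.  252.  253.  251.6 248.3 238.5 186. ]
 [ 35.5  37.8  43.5  46.5  47.   46.5  46.7  48.3  46.7  43.2  40.5  39.3  71.2 135.  147.8 230.  218.  220.3 235.5 188.3 154.5 104.3  73.7  69.3  74.   81.7  83.
   84.5  86.   83.5  83.5  85.   81.8  78.7  72.5  75.2]]
```

View pics/s7.png

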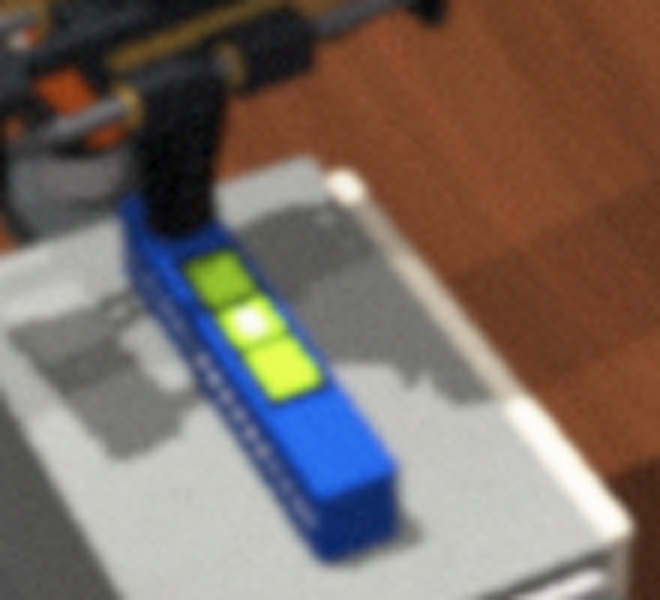

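View pics/t7.png

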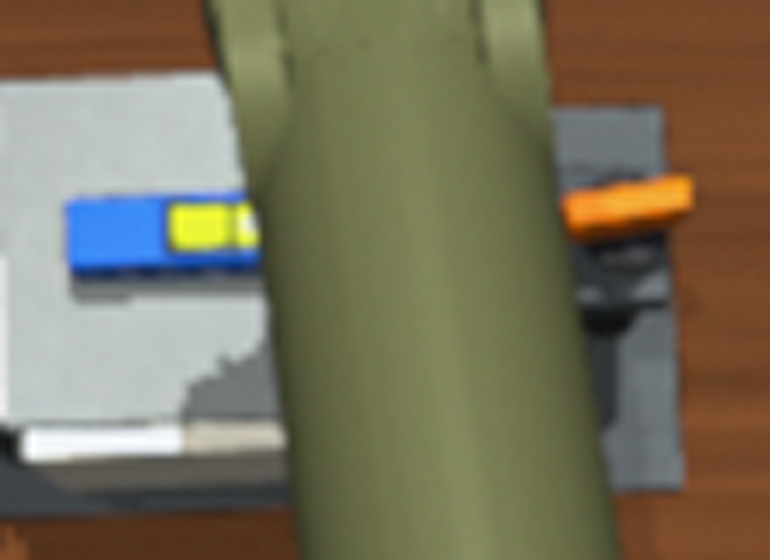

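Request:
{"op": "play_rows", "data": {"translation": [[0, 0, 0], [0, 0, 0], [0, 0, 0], [0, 0, 0], [0, 0, 0], [0, 0, 0], [0, 0, 0], [0, 0, 0], [0, 0, 0], [0, 0, 0]], "turn": [[0, 0, 0], [0, 0, 0], [0, 0, 0], [0, 0, 0], [0, 0, 0], [0, 0, 0], [0, 0, 0], [0, 0, 0], [0, 0, 0], [0, 0, 0]], "fingers": [-1, -1, -1, -1, -1, -1, -1, -1, -1, -1]}}

```text
time: 15.75
position: [0.6455, 0.0, 0.2085]
tool_rot: [-1.272, 1.099, -1.107]
ft_force: [-4.6, -3.4, 13.6]
grip_width: 0.0
```

```bash
python3 - <<'E'
from h import *
np.set_printoptions(suppress=True,linewidth=170,precision=1)
st()
s=ctrl.get_image("scene")
o,S=bubble(s,"scene");print(o[10:26,[0,2,3]].T)
E
```

```text
15.75 pos [0.6 0.  0.2] x [ 0.1 -1.   0. ] y [ 0. -0. -1.] z [1.  0.1 0. ] F [-4.6 -3.4 13.6] T [-0.6  0.9 -0. ] j [ 0.3  0.3 -0.4  1.5  0.1  1.4  0. ] 0.00011114291748257704
[[-15.  -13.  -11.   -9.   -7.   -5.   -3.   -1.    1.    3.    5.    7.    9.   11.   13.   15. ]
 [165.5 154.3 182.5 220.5 242.5 248.5 250.5 250.7 250.  248.7 245.2 238.3 228.  233.3 246.  251. ]
 [ 42.5  41.3  72.5 134.5 147.2 228.  218.5 220.7 236.  188.3 155.5 105.7  74.   68.7  73.7  80.7]]
```

Nothing has drifted and the bubble is centred, so I'm handing it in.

```bash
python3 -c "
from bench import ctrl
print(ctrl.close_job())"
```

```text
the job is handed in; nothing more can be done
None
```

I pushed the door shut, turned the wing knob about 1.35 rad clockwise in one grasp, and handed the job in at about 16 s while still pressing the level's pad. I got no verdict back.

- **Door:** after I backed the arm off, both views showed it flush and parallel with the cabinet front. I did not measure the angle directly.
- **Bubble:** pressed, it sat about 0.3 mm from centre in the scene view, well inside ±3 mm, and did not change about 0.8 s later. In the top view the arm hid most of the vial; the visible gap to the left line agreed to about 1 mm. Before pressing it read about -10.3 mm, which matches the expected 10 mm shift.
- **Press:** the vertical force was steady at 13.6 N, inside the 8–20 N range, with about 5 N sideways. The first touch peaked at about 26 N before I eased off 1.5 mm.
- **Bystanders:** the arm passed above or clear of the tape roll, carton and jar. I did not re-measure their positions at the end.

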